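# Let a tin out of the pantry dispenser and ease its lid shut

## Task

Press the lever of the tin dispenser all the way down with the fingertips, which lifts the linked lid, and keep it down until the tin has rolled out and lies still in the catch tray. Then let the lever come up slowly, so that the lid eases shut without slamming, and move clear. Work the lever only: do not touch the lid or the tin, and leave the goods standing around where they are.

Things in the scene. Friction and masses are not known exactly. Their poses are not given: they have to be found in the camera images.
- dispenser: Gravity tin dispenser fixed to the table, grey sheet metal, 275 mm long; its place and yaw vary. Origin on the table straight below the lid's hinge, midway across. Its x axis points to the closed back end, z up; the catch tray is at -x, towards the robot. Side walls behind the lid are 147 mm high. On its -y side a grey gear case (40 mm thick, 155 mm high) links lever and lid.
- tray_middle (a point): Middle of the catch tray's floor, 112 mm from the dispenser's origin towards -x, 22 mm above the table. A chute 116 mm wide slopes 8 degrees down past the lid into this open tray, which ends in a lip at x = -0.15 in the dispenser's frame; the tray's sides and lip reach 60 mm above the table.
- lever (a joint): Press lever, rad: 0 = up at rest, 0.52 = pressed down on its stop. Pivot at (0, -0.130, 0.095) in the dispenser's frame, on its -y side; the lever reaches 125 mm from it towards -x to the middle of its paddle, sloping up 0.26 rad at rest. A spring returns it: about 2 N at the paddle at first, up to 8 N at the stop. Geared to the lid: lid angle = 2.5 x lever angle.
- paddle (a point): Middle of the upper face of the lever's black rubber paddle, 40 mm long (along x of the dispenser), 38 mm wide, 8 mm thick. At rest it is 131 mm above the table; at the stop it has sunk 64 mm, almost straight down (less than 6 mm along x), its tilt going from 0.26 rad one way to 0.26 rad the other. 65 mm or more is free sideways from its middle.
- lid (a joint): Lid, rad: 0 = shut (hanging upright across the chute), 1.3 = wide open, swung up towards -x. Steel flap 110 mm wide, 90 mm deep, hinged along its top 135 mm above the table. If the pressed lever is let go it slams within a few tenths of a second; it eases shut if its closing speed stays below 2 rad/s (paddle rising slower than 0.09 m/s).
- tin: Food tin lying across the chute behind the shut lid, 66 mm across, 100 mm long, about 0.4 kg; origin at its centre, y along its axis. It rolls out into the tray by itself once the lid is up.
- tin_mid (a point): Centre of that tin: at about x = 0.036 in the dispenser's frame at the start, about x = -0.117 when it lies in the tray against the lip.
- soup_tin: Bystander, to be left alone: standing food tin, 66 mm across, 100 mm tall, beside the lever; origin at the centre of its underside.
- short_tin: Bystander, to be left alone: flat tin, 84 mm across, 40 mm tall, behind the lever, beside the gear case; origin at the centre of its underside.
- carton: Bystander, to be left alone: drink carton, 70 x 70 x 204 mm, left of the dispenser; origin at the centre of its underside.
- jar: Bystander, to be left alone: jar, 68 mm across, 110 mm tall, at the left of the table; origin at the centre of its underside.
- packet: Bystander, to be left alone: cardboard packet lying flat, 60 x 150 x 45 mm, at the right of the table; origin at the centre of its underside.
- tall_tin: Bystander, to be left alone: standing tin, 76 mm across, 115 mm tall, at the right of the table; origin at the centre of its underside.
- oil_bottle: Bystander, to be left alone: bottle, 64 mm across, 200 mm tall, at the left of the table; origin at the centre of its underside.
Not all that is in view belongs to the job. What is shaped like the tin but black, pink or turquoise is not meant.

How it is judged:
By the outcome, as a careful person would: the job done as asked, in the order asked, and still so for the second after the job is handed in, with the robot touching nothing.
It also fails if it takes over 38 s, if anything falls off the work surface, if the arm or the gripper's body presses on something with over 40 N, if the wrist force passes 120 N, or if a joint passes its speed limit or range.

## Robot

A 6-joint arm with a two-finger parallel gripper is mounted at the origin on the work surface. World frame = base frame: x ahead of the robot, y to its left, z up, the work surface at z = 0. Lengths are in m, angles in rad, forces in N, time in s.
With the tool pointing down it reaches from about 0.3 to 0.875 m from the base axis. Payload 6.4 kg.
Tool frame: the origin (TCP) lies on the front face of the gripper's body, between the roots of the fingers; the fingertips stand 73 mm ahead of it and the grasp point (between the pads) lies ctrl.pinch_z ahead of it (ctrl.pinch_z is the distance from the TCP to the grasp point, in m); z points along the fingers, x is the direction in which the jaws open and shut, and the axes are right-handed (so a half turn about z gives the same grasp; the last joint's range is limited). The gripper opens to 85 mm and grips with 20 to 120 N. Pads are 22 mm wide; open, the fingers measure 114 mm over their backs; the gripper's body (76 mm by 85 mm) begins 54 mm behind the grasp point. The pads swing forward as they close: fully open they stand 13 mm farther back than shut.
Start: joints at [-1.467, 0.181, 1.607, -0, 1.354, -0.206], TCP at [0.175, -0.548, 0.304] pointing down, gripper open.
Joint ranges: [-2.99, 2.99], [-0.89, 2.07], [0.3, 2.58], [-1.14, 4.28], [0, 2.63], [-3.12, 3.12]. Speed limits (rad/s): [2.57, 2.57, 3.01, 3.14, 3.14, 3.14].

## Interface

Orientations are given as a unit quaternion [w, x, y, z].
In Python, from bench import ctrl gives the robot as it stands.
- The arm moves only by the tool move_arm, never from a script. Its argument "rows" is text: rows parted by semicolons, each of 7 numbers parted by spaces: the shift along the tool's x, y, z in cm, then the turn, a rotation vector about the tool's x, y, z in degrees, then the opening, from 0 (shut) to 1 (fully open). In form: x y z rx ry rz grip; .... A call has 1 to 20 rows; each row shifts and turns the commanded pose from where the row before left it, along the tool's axes as they then stand; what a row does not reach is not made up. A row lasts 1/10 s, in which the tool goes at most 50 mm and 8.59 degrees, less where a joint would pass 70% of its speed; a pose out of reach is approached as far as the arm can. A call with a gripper value outside its range is refused whole. The fingers move at their own pace and stop on an object; the grip force is fixed at half the most. Time passes only in rows, so rows that do not move let the fingers close. It gives the time, the measured TCP pose, the force and the opening at its end, in the units of the state.
- ctrl.get_obs(): the state, without advancing time (a new reading comes with each control period).
- ctrl.camera(name): name is "side" or "top" or "wrist"; returns a dict with "color" (420x560x3 uint8, blue, green, red), "fx", "fy", "cx", "cy" (pixels), "rvec" (rotation vector, rad) and "tvec" (3), from world to camera coordinates, as OpenCV has them. Camera axes: x right, y down, z forward; pixel columns grow to the right and rows downward; lengths in m; the calibration is good to about 2 mm. A picture is of the moment at which its call begins. There is no depth.
- ctrl.hand_in(): hands the job in, once; it reports no verdict.
Trained networks look in the newest picture that a camera, given by its name, has taken for a name from the list of things; names that differ only in an ending like _2 or _b are one class to them, and where a whole thing is asked for, a point or a joint stands for the part that bears it (a point fixed in the world has none). Each returns a list of dicts, best first, with "confidence" (0 to 1); they miss things now and then, are a little off and sometimes report something else, mostly with a low value. They report only what shows in the picture. A call takes as long as a camera call. They do not tell look-alikes from the thing itself.
- ctrl.look_for(camera, query): "bbox" ([left, top, right, bottom] in pixels, round what is visible of it).
- ctrl.trace(camera, query): "region" (420x560 bool, what is visible of it) and "bbox" ([left, top, right, bottom] in pixels, round what is visible of it).
The state is a dict: "time_s": time; "q": joint angles; "dq": joint speeds; "joint_efforts": joint torques, N m; "eef_pos": TCP position; "eef_rot": TCP orientation; "wrist_force": force on the tool from outside, world axes, zero at the start; "torque": the same for the moment, N m; "opening": opening from 0.0 (shut) to 1.0 (fully open).
Only numpy, scipy, OpenCV 4.12 (cv2) and the standard library are available. Lean on these libraries where they do the work, as an engineer would, in place of code of your own. Each camera call takes 0.05 s, during which the arm holds its last target.

## Working session

There is one attempt and no reset: what is moved stays moved. The work goes in short steps, Python scripts to look and compute and a tool call to move; the robot and the scene stay as the last step left them, time stands still between calls to the robot, and variables do not carry over. Pictures are saved under pics/ and viewed, and the job is handed in when it is done.

Besides the shell and the picture viewer there is one more tool, called after ">>>" as a command line: name --argument value ..., lists and objects as JSON in quotes. move_arm: Moves the arm, as the interface text tells. Its arguments: {"type":"object","properties":{"rows":{"type":"string"}},"required":["rows"]}

```bash
ls; mkdir -p pics; cat > h.py <<'E'
import numpy as np, cv2
from bench import ctrl
def proj(c,P):
    K=np.array([[c['fx'],0,c['cx']],[0,c['fy'],c['cy']],[0,0,1.]])
    return cv2.projectPoints(np.asarray(P,float).reshape(-1,1,3),np.array(c['rvec'],float),np.array(c['tvec'],float),K,None)[0].reshape(-1,2)
def ray(c,uv):
    R=cv2.Rodrigues(np.array(c['rvec'],float))[0];t=np.array(c['tvec'],float).ravel()
    d=R.T@np.array([(uv[0]-c['cx'])/c['fx'],(uv[1]-c['cy'])/c['fy'],1.]);return -R.T@t,d/np.linalg.norm(d)
def atz(c,uv,z):
    o,d=ray(c,uv);return o+d*(z-o[2])/d[2]
E
python3 - <<'E'
from h import *
for n in ['side','top','wrist']:
    c=ctrl.camera(n);cv2.imwrite(f'pics/{n}0.png',c['color'])
    print(n,c['fx'],c['cx'],c['cy'],c['rvec'],c['tvec'],ray(c,(280,210)))
    for q in ['dispenser','lever','paddle','lid','tin','soup_tin','short_tin','carton','jar']:
        print(q,[(np.round(r['bbox']).astype(int).tolist(),round(r['confidence'],2)) for r in ctrl.look_for(n,q)[:3]])
print(ctrl.get_obs(),ctrl.pinch_z)
E
```

```text
pics
side 473.11751593620954 284.75036378669785 216.23000669416794 [ 0.68178133 -2.58893452  1.1487917 ] [0.4295886  0.27961299 1.26728161] (array([-0.0239421 ,  0.860689  ,  1.06177855]), array([ 0.39619045, -0.64139078, -0.65700152]))
dispenser [([184, 178, 290, 262], 0.66)]
lever [([254, 186, 288, 193], 0.47)]
paddle [([248, 184, 287, 188], 0.47)]
lid [([225, 191, 242, 229], 0.73)]
tin [([150, 242, 188, 279], 0.91), ([288, 252, 317, 293], 0.76), ([306, 218, 341, 243], 0.62)]
soup_tin [([293, 166, 318, 198], 0.86)]
short_tin [([253, 182, 275, 206], 0.72)]
carton [([194, 214, 238, 279], 0.95), ([219, 192, 229, 212], 0.33)]
jar [([219, 198, 229, 211], 0.72), ([204, 340, 236, 384], 0.6)]
top 444.66674418135625 278.6317163506826 209.53402805908146 [ 2.13937849 -2.17495745  0.1317192 ] [-0.01635651  0.55916854  1.63579228] (array([ 0.35357151, -0.02592933,  1.69206036]), array([ 0.12179529, -0.00284797, -0.99255116]))
dispenser [([246, 138, 321, 223], 0.57)]
lever [([302, 162, 322, 203], 0.73), ([244, 139, 321, 220], 0.72), ([257, 156, 284, 172], 0.39)]
paddle []
lid [([256, 168, 286, 1
[... 669 characters left out ...]
[([78, 2, 244, 52], 0.48)]
{'time_s': 1.5, 'q': array([-1.46728041e+00,  1.80796564e-01,  1.60705568e+00,  6.91762167e-06,
        1.35380227e+00, -2.06325298e-01]), 'dq': array([ 0.00014473, -0.0011727 ,  0.00035263, -0.00037511,  0.00092941,
       -0.00125017]), 'joint_efforts': array([-1.37512570e-04, -4.44838893e+01, -3.51675618e+01, -1.73800181e-04,
        7.09070046e-04, -4.43245185e-06]), 'eef_pos': array([ 0.17532518, -0.54760842,  0.30386344]), 'eef_rot': array([-2.52279820e-05,  8.07745626e-01, -5.89531172e-01, -1.82100235e-05]), 'wrist_force': array([0.04245613, 0.86343847, 0.04118236]), 'torque': array([0.0030271 , 0.02233851, 0.04350176]), 'opening': 1.0010438037816276} 0.0539
```

```bash
python3 - <<'E'
import cv2
t=cv2.imread('pics/top0.png')[110:290,170:410]; cv2.imwrite('pics/topc.png',cv2.resize(t,None,fx=3.3,fy=3.3,interpolation=cv2.INTER_CUBIC))
t=cv2.imread('pics/side0.png')[140:320,130:370]; cv2.imwrite('pics/sidec.png',cv2.resize(t,None,fx=3.3,fy=3.3,interpolation=cv2.INTER_CUBIC))
E
```

```text
(no output)
```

View pics/top0.png

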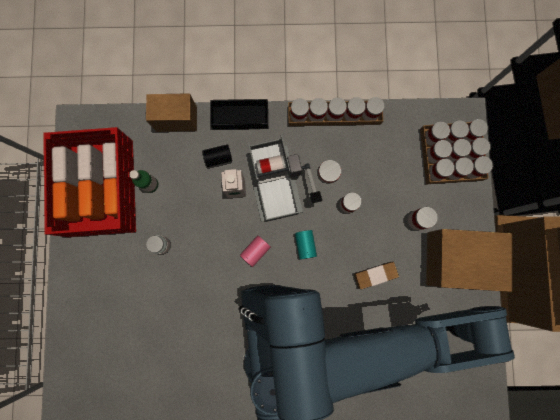

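View pics/side0.png

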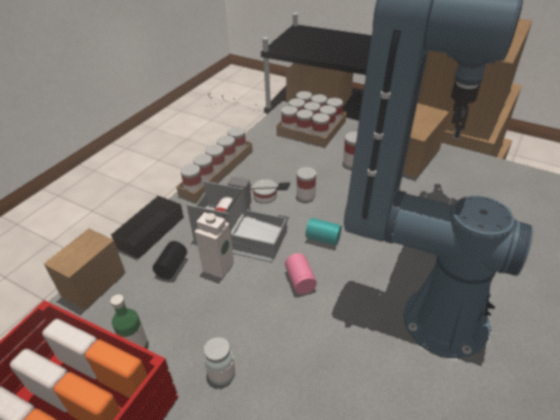

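```bash
sleep 0
```

```text
(no output)
```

View pics/topc.png

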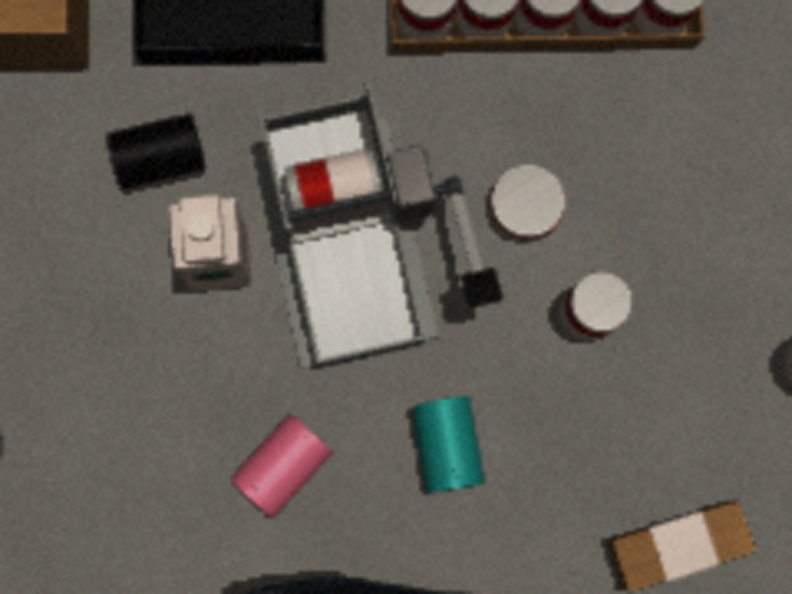

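View pics/sidec.png

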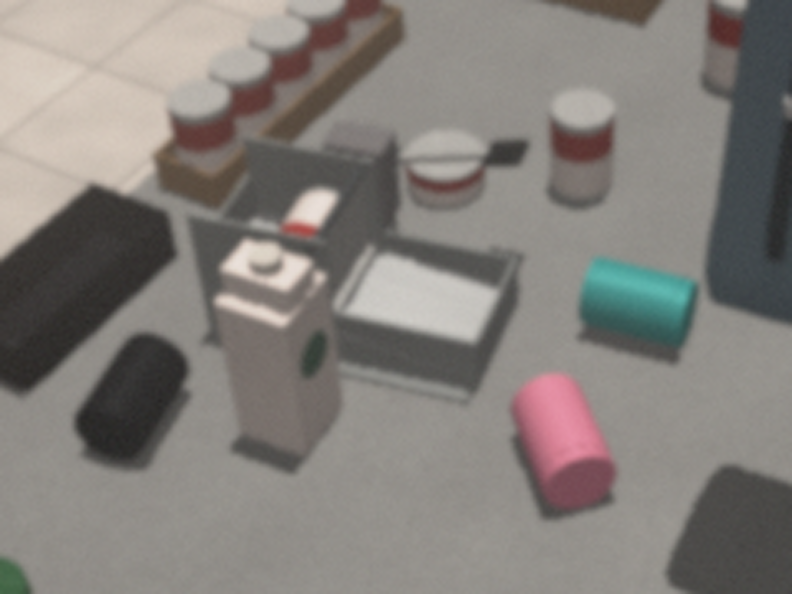

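```bash
cat >> h.py <<'E'
def W(p,D):
    x,y,a=p; D=np.atleast_2d(D); c,s=np.cos(a),np.sin(a)
    return np.c_[x+c*D[:,0]-s*D[:,1], y+s*D[:,0]+c*D[:,1], D[:,2]]
E
python3 - <<'E'
from h import *
from scipy.optimize import least_squares
T=ctrl.camera('top');S=ctrl.camera('side')
f=lambda u,v:(170+u/3.3,110+v/3.3)
g=lambda u,v:(130+u/3.3,140+v/3.3)
pt=f(481,287);ps=g(508,152)
p=atz(T,pt,.131);q=atz(S,ps,.131);print('paddle top',p,'side',q)
# dispenser frame correspondences (paddle middle x -.121)
obs=[(T,pt,(-.121,-.130,.131)),(S,ps,(-.121,-.130,.131)),(T,f(268,120),(.125,.06,.147)),(T,f(312,364),(-.15,.06,.03)),(T,f(452,186),(0,-.130,.097)),(S,g(516,256),(-.15,-.06,.06)),(S,g(190,213),(.125,.06,.147))]
def r(x): return np.concatenate([proj(c,W(x,d))[0]-u for c,u,d in obs])
s=least_squares(r,[p[0]+.12,p[1]+.13,0.2],loss='soft_l1');print(s.x,np.round(s.fun.reshape(-1,2),1))
P=s.x;np.save('pose.npy',P);print('paddle',W(P,[-.121,-.13,.131]))
for c,n in((T,'t'),(S,'s')):
    im=c['color'].copy();k=4;y0,x0=(130,230) if n=='t' else (150,170);im=cv2.resize(im[y0:y0+130,x0:x0+190],None,fx=k,fy=k,interpolation=cv2.INTER_CUBIC)
    def poly(D,col,cl=True):
        q=(proj(c,W(P,D))-[x0,y0]+.5)*k;cv2.polylines(im,[q.astype(int)],cl,col,1)
    poly([(-.15,-.06,.06),(-.15,.06,.06),(-.02,.06,.06),(-.02,-.06,.06)],(0,255,0))
    poly([(0,-.06,.147),(0,.06,.147),(.125,.06,.147),(.125,-.06,.147)],(255,255,0))
    xm=-.121;poly([(xm-.019,-.149,.136),(xm-.019,-.111,.136),(xm+.019,-.111,.126),(xm+.019,-.149,.126)],(0,0,255))
    poly([(0,-.13,.095),(xm,-.13,.127)],(255,0,255),False)
    cv2.imwrite(f'pics/fit_{n}.png',im)
for n,h in(('soup_tin',.05),('short_tin',.02)):
    for c,cn in((T,'top'),(S,'side')):
        b=ctrl.look_for(cn,n)
        if b: b=b[0]['bbox'];print(n,cn,atz(c,((b[0]+b[2])/2,(b[1]+b[3])/2),h))
E
```

```text
paddle top [ 0.58960533 -0.15808043  0.131     ] side [ 0.5849302  -0.15372396  0.131     ]
[ 0.67734356 -0.00501943  0.21421087] [[-0.1  0.8]
 [ 0.1 -0.9]
 [-3.3 -3.6]
 [ 1.7  0.4]
 [ 0.1  0.9]
 [ 0.1  0.1]
 [-1.  -0.2]]
paddle [[ 0.58674401 -0.15776995  0.131     ]]
soup_tin top [ 0.58227481 -0.3032678   0.05      ]
soup_tin side [ 0.58462181 -0.30224397  0.05      ]
short_tin top [ 0.69782523 -0.22384615  0.02      ]
short_tin side [ 0.69285362 -0.20517801  0.02      ]
```

View pics/fit_t.png

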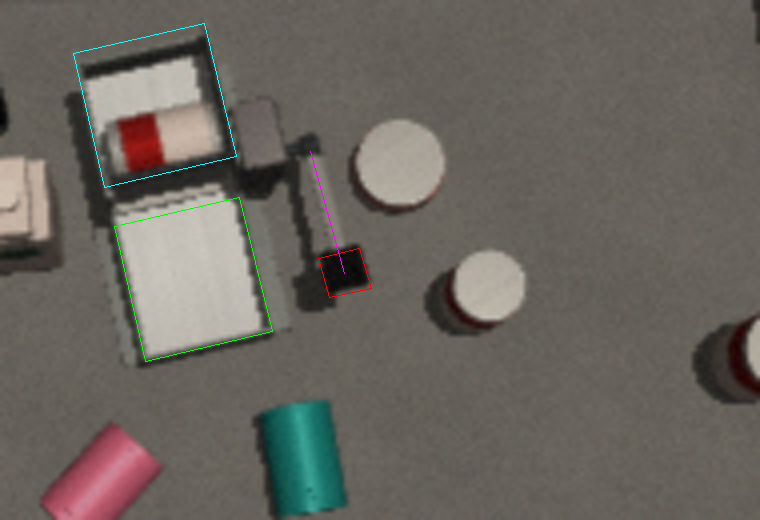

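View pics/fit_s.png

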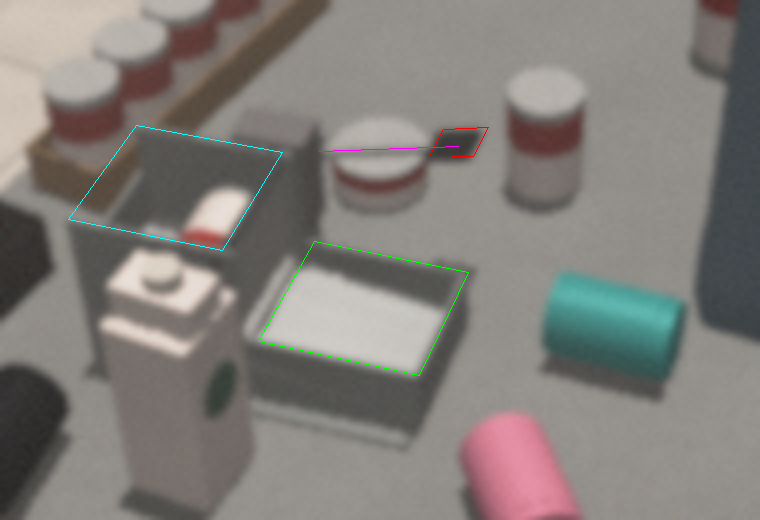

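Candidates for the dispensed tin, in the top picture:
- Red and white tin at (271,163), behind the lid. This is the one meant.
- Black tin at (217,156), pink tin at (255,250) and turquoise tin at (305,244). All three are decoys.

The only lever is the one with the black paddle, at (316,197) in top and (284,186) in side. The crops confirm it, and the projected model lies on it. I'm moving above the paddle with the fingers shut.

>>> move_arm --rows "-1.75 -3.65 0 0 0 0 0;-1.75 -3.65 0 0 0 0 0;-1.75 -3.65 0 0 0 0 0;-1.75 -3.65 0 0 0 0 0;-1.75 -3.65 0 0 0 0 0;-1.75 -3.65 0 0 0 0 0;-1.75 -3.65 0 0 0 0 0;-1.75 -3.65 0 0 0 0 0;-1.75 -3.65 0 0 0 0 0;-1.75 -3.65 0 0 0 0 0;-1.75 -3.65 0 0 0 0 0;-1.75 -3.65 0 0 0 0 0;-1.75 -3.65 0 0 0 0 0;-1.75 -3.65 0 0 0 0 0;0 0 0 0 0 5.6 0;0 0 0 0 0 0 0"

```text
time_s: 3.4
eef_pos: [0.5879, -0.1574, 0.3036]
eef_rot: [0.0, 0.778, -0.628, -0.0]
wrist_force: [-0.2, -1.0, 0.5]
opening: -0.002
```

```bash
python3 - <<'E'
from h import *
P=np.load('pose.npy');w=ctrl.camera('wrist');S=ctrl.camera('side')
im=w['color'].copy()
for D in [(-.121,-.13,.131),(0,-.13,.095),(-.15,-.06,.06),(-.15,.06,.06)]:
    u=proj(w,W(P,D))[0];print(D,u);cv2.circle(im,tuple(int(v) for v in u),3,(0,255,0),1)
for z in (.065,.073):
    o=ctrl.get_obs()['eef_pos'];u=proj(w,[o[0],o[1],o[2]-z])[0];cv2.circle(im,tuple(int(v) for v in u),3,(0,0,255),1)
for q in('paddle','lever','tin','lid'): print(q,[(np.round(r['bbox']).astype(int).tolist(),round(r['confidence'],2)) for r in ctrl.look_for('wrist',q)[:2]])
cv2.imwrite('pics/w1.png',im)
s=S['color'][60:260,180:420];cv2.imwrite('pics/s1.png',cv2.resize(s,None,fx=3,fy=3,interpolation=cv2.INTER_CUBIC))
E
```

```text
(-0.121, -0.13, 0.131) [276.7499723  212.00341472]
(0, -0.13, 0.095) [276.50510343  66.65975392]
(-0.15, -0.06, 0.06) [215.60966008 216.36867114]
(-0.15, 0.06, 0.06) [110.94441095 216.54490531]
paddle [([245, 51, 303, 230], 0.9)]
lever [([246, 47, 300, 228], 0.62)]
tin [([49, 0, 178, 41], 0.59), ([35, 240, 134, 322], 0.56)]
lid [([17, 42, 192, 82], 0.93)]
```

View pics/w1.png

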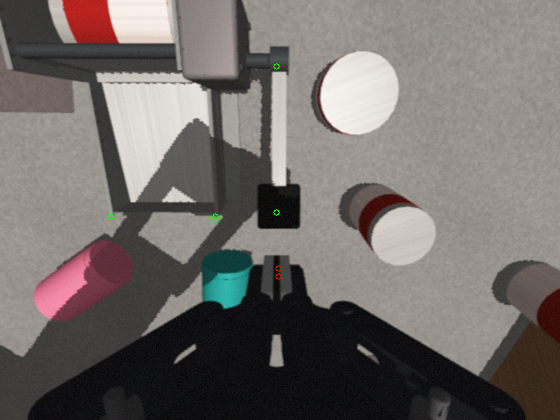

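View pics/s1.png

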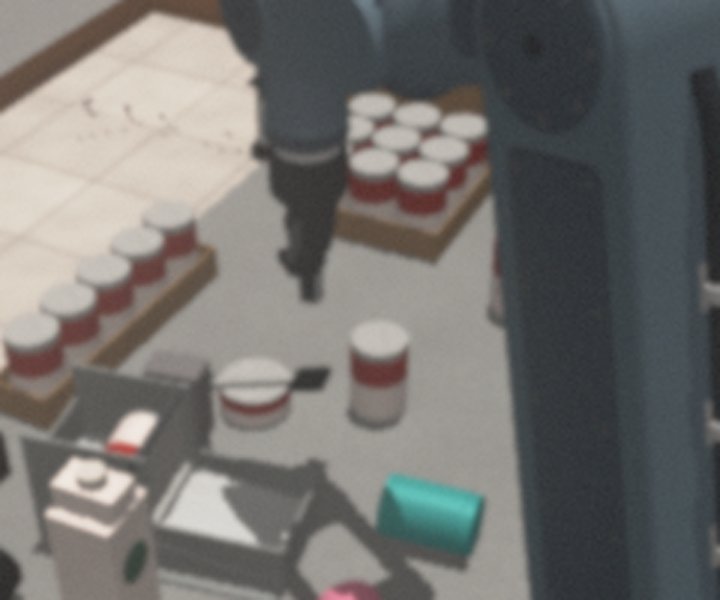

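The wrist view shows the paddle at (279,207), about 3 mm towards the pivot and 2 mm right of the tool. I'll correct for that and go down to just above it.

>>> move_arm --rows "0.2 -0.3 1 0 0 0 0;0 0 2 0 0 0 0;0 0 2 0 0 0 0;0 0 2 0 0 0 0;0 0 1.2 0 0 0 0;0 0 0.5 0 0 0 0;0 0 0 0 0 0 0"

```text
time_s: 4.4
eef_pos: [0.5904, -0.1599, 0.2162]
eef_rot: [0.0, 0.778, -0.628, -0.001]
wrist_force: [0.1, -1.0, -0.8]
opening: -0.004
```

```bash
python3 - <<'E'
from h import *
w=ctrl.camera('wrist');S=ctrl.camera('side')
a=w['color'][150:330,160:400];s=S['color'][120:240,200:360]
cv2.imwrite('pics/c2.png',np.vstack([cv2.resize(a,(400,300)),cv2.resize(s,(400,300),interpolation=cv2.INTER_CUBIC)]))
E
```

```text
(no output)
```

View pics/c2.png

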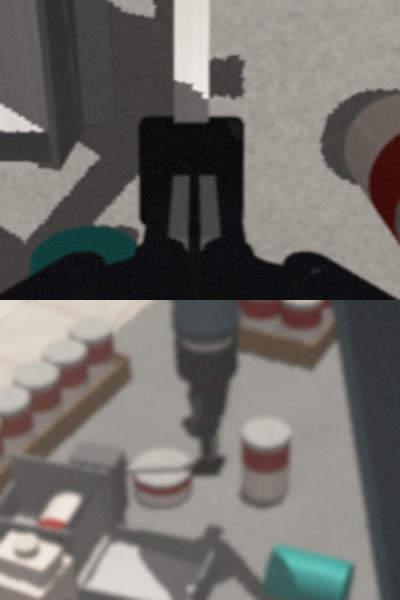

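The tip sits centred over the paddle (crop (193,215)), so I'm pressing now.

>>> move_arm --rows "0 0 0.6 0 0 0 0;0 0 0.6 0 0 0 0;0 0 0.6 0 0 0 0;0 0 0.6 0 0 0 0;0 0 0.6 0 0 0 0;0 0 0.6 0 0 0 0;0 0 0.6 0 0 0 0;0 0 0.6 0 0 0 0;0 0 0.6 0 0 0 0;0 0 0.6 0 0 0 0;0 0 0.6 0 0 0 0;0 0 0.4 0 0 0 0;0 0 0 0 0 0 0"

```text
time_s: 5.8
eef_pos: [0.5918, -0.1597, 0.147]
eef_rot: [-0.001, 0.778, -0.628, 0.001]
wrist_force: [0.9, 1.2, 6.4]
opening: -0.0
```

>>> move_arm --rows "0 0 0.3 0 0 0 0;0 0 0.2 0 0 0 0;0 0 0.2 0 0 0 0;0 0 0 0 0 0 0"

```text
time_s: 6.2
eef_pos: [0.5925, -0.1596, 0.1413]
eef_rot: [-0.001, 0.778, -0.628, 0.002]
wrist_force: [-0.0, 1.7, 9.2]
opening: -0.0
```

>>> move_arm --rows "0 0 0.2 0 0 0 0;0 0 0.1 0 0 0 0;0 0 0 0 0 0 0;0 0 0 0 0 0 0"

```text
time_s: 6.6
eef_pos: [0.5928, -0.1597, 0.1403]
eef_rot: [-0.001, 0.778, -0.628, 0.002]
wrist_force: [-5.3, 3.8, 20.8]
opening: 0.005
```

```bash
python3 - <<'E'
from h import *
T=ctrl.camera('top');S=ctrl.camera('side')
a=T['color'][130:230,225:358];s=S['color'][150:270,180:340]
cv2.imwrite('pics/c3.png',np.vstack([cv2.resize(a,(400,300),interpolation=cv2.INTER_CUBIC),cv2.resize(s,(400,300),interpolation=cv2.INTER_CUBIC)]))
E
```

```text
(no output)
```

View pics/c3.png

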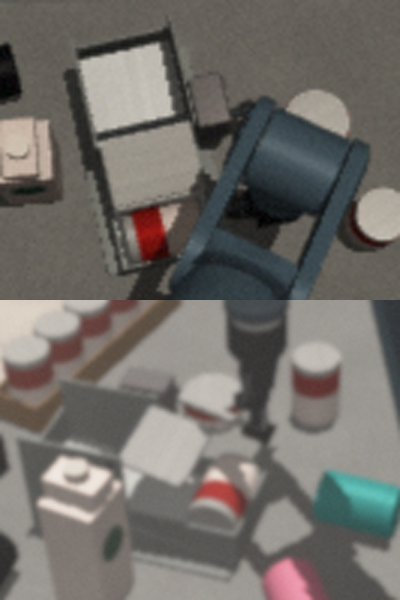

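The force jumped to 21 N, so the lever is on its stop. The lid is up and the tin is in the tray. I'll hold and check that it lies still.

>>> move_arm --rows "0 0 0 0 0 0 0;0 0 0 0 0 0 0;0 0 0 0 0 0 0;0 0 0 0 0 0 0;0 0 0 0 0 0 0;0 0 0 0 0 0 0;0 0 0 0 0 0 0;0 0 0 0 0 0 0;0 0 0 0 0 0 0;0 0 0 0 0 0 0;0 0 0 0 0 0 0;0 0 0 0 0 0 0;0 0 0 0 0 0 0;0 0 0 0 0 0 0;0 0 0 0 0 0 0"

```text
time_s: 8.2
eef_pos: [0.5928, -0.1597, 0.1403]
eef_rot: [-0.001, 0.778, -0.628, 0.002]
wrist_force: [-5.0, 4.2, 21.6]
opening: 0.003
```

```bash
cat > still.py <<'E'
from h import *
import sys
P=np.load('pose.npy')
A=ctrl.camera('side')
r=ctrl.trace('side','tin')
for x in r[:4]: print([round(float(v),1) for v in x['bbox']],round(x['confidence'],2),np.argwhere(x['region']).mean(0)[::-1].round(2))
print('expected tin px',proj(A,W(P,[-.117,0,.055])))
np.save(sys.argv[1],A['color'])
print(ctrl.get_obs()['time_s'])
E
python3 still.py s_a.npy
```

```text
[306.4, 218.7, 340.5, 245.2] 0.76 [322.61 231.27]
[150.2, 241.6, 188.5, 280.5] 0.72 [169.6  259.59]
[287.9, 251.6, 315.0, 290.9] 0.65 [299.87 273.57]
[258.3, 212.1, 284.1, 240.9] 0.64 [268.97 226.94]
expected tin px [[270.5293062  229.23245665]]
8.3
```

>>> move_arm --rows "0 0 0 0 0 0 0;0 0 0 0 0 0 0;0 0 0 0 0 0 0;0 0 0 0 0 0 0;0 0 0 0 0 0 0;0 0 0 0 0 0 0;0 0 0 0 0 0 0;0 0 0 0 0 0 0"

```text
time_s: 9.1
eef_pos: [0.5928, -0.1597, 0.1403]
eef_rot: [-0.001, 0.778, -0.628, 0.002]
wrist_force: [-4.3, 5.0, 22.5]
opening: 0.002
```

```bash
python3 still.py s_b.npy; python3 -c "
import numpy as np,cv2
a=np.load('s_a.npy').astype(int);b=np.load('s_b.npy').astype(int)
d=abs(a-b).max(2);print('tin diff',d[200:245,245:295].max(),d[200:245,245:295].mean(),'bg',d[300:400,300:350].max(),d[300:400,300:350].mean())
cv2.imwrite('pics/s4.png',cv2.resize(b[150:270,180:340].astype('uint8'),(640,480),interpolation=cv2.INTER_CUBIC))"
```

```text
[256.5, 209.1, 284.2, 241.5] 0.77 [269.08 226.48]
[285.8, 253.2, 316.8, 292.6] 0.68 [299.76 273.7 ]
[150.2, 239.2, 189.4, 281.2] 0.6 [169.43 259.82]
[305.7, 216.9, 339.2, 246.1] 0.6 [323.09 231.26]
expected tin px [[270.5293062  229.23245665]]
9.2
tin diff 8 1.8657777777777778 bg 7 1.9866
```

View pics/s4.png

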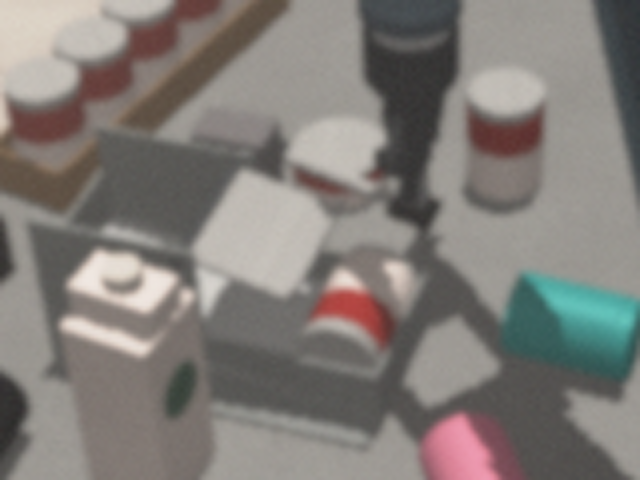

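The tin lies still: tin-area change between frames is at noise level, and it sits at (269,226) as expected. Now a slow rise at 0.03 m/s.

>>> move_arm --rows "0 0 -0.1 0 0 0 0;0 0 -0.2 0 0 0 0;0 0 -0.3 0 0 0 0;0 0 -0.3 0 0 0 0;0 0 -0.3 0 0 0 0;0 0 -0.3 0 0 0 0;0 0 -0.3 0 0 0 0;0 0 -0.3 0 0 0 0;0 0 -0.3 0 0 0 0;0 0 -0.3 0 0 0 0;0 0 -0.3 0 0 0 0;0 0 -0.3 0 0 0 0;0 0 -0.3 0 0 0 0;0 0 -0.3 0 0 0 0;0 0 -0.3 0 0 0 0;0 0 -0.3 0 0 0 0;0 0 -0.3 0 0 0 0;0 0 -0.3 0 0 0 0;0 0 -0.3 0 0 0 0;0 0 -0.3 0 0 0 0"

```text
time_s: 11.2
eef_pos: [0.5907, -0.1597, 0.1941]
eef_rot: [-0.0, 0.778, -0.628, -0.0]
wrist_force: [1.5, 0.6, 1.5]
opening: -0.003
```

>>> move_arm --rows "0 0 -0.3 0 0 0 0;0 0 -0.2 0 0 0 0;0 0 -0.2 0 0 0 0;0 0 -0.2 0 0 0 0;0 0 -0.2 0 0 0 0;0 0 -0.2 0 0 0 0;0 0 -0.2 0 0 0 0;0 0 -0.2 0 0 0 0;0 0 -0.2 0 0 0 0;0 0 -0.2 0 0 0 0;0 0 -0.2 0 0 0 0;0 0 -0.2 0 0 0 0;0 0 -0.2 0 0 0 0"

```text
time_s: 12.5
eef_pos: [0.5907, -0.1598, 0.2211]
eef_rot: [-0.0, 0.778, -0.628, -0.0]
wrist_force: [0.0, -0.0, -0.0]
opening: -0.001
```

Contact is gone (force 0). Next I move well up and back, then look.

>>> move_arm --rows "0 0 -1 0 0 0 0;0 0 -2 0 0 0 0;0 0 -3 0 0 0 0;0 0 -3 0 0 0 0;1 1 -2 0 0 0 0;2 3 0 0 0 0 0;2 3 0 0 0 0 0;2 3 0 0 0 0 0;2 3 0 0 0 0 0;2 3 0 0 0 0 0;1 2 0 0 0 0 0;0 0 0 0 0 0 0;0 0 0 0 0 0 0;0 0 0 0 0 0 0;0 0 0 0 0 0 0"

```text
time_s: 14.0
eef_pos: [0.4407, -0.3143, 0.331]
eef_rot: [-0.0, 0.778, -0.628, 0.0]
wrist_force: [-0.5, 0.5, -0.7]
opening: -0.003
```

```bash
python3 still.py s_c.npy; python3 - <<'E'
from h import *
T=ctrl.camera('top');a=T['color'][130:230,215:375];s=np.load('s_c.npy')[150:270,170:362]
cv2.imwrite('pics/c5.png',np.vstack([cv2.resize(a,(480,300),interpolation=cv2.INTER_CUBIC),cv2.resize(s,(480,300),interpolation=cv2.INTER_CUBIC)]))
for cn in('top','side'):
  for q in('paddle','lid','soup_tin','short_tin','carton'): print(cn,q,[(np.round(r['bbox']).astype(int).tolist(),round(r['confidence'],2)) for r in ctrl.look_for(cn,q)[:1]])
o=ctrl.get_obs();print(o['eef_pos'],o['wrist_force'],o['time_s'])
E
```

```text
[258.2, 208.9, 282.4, 242.8] 0.98 [268.91 226.85]
[149.2, 240.7, 187.0, 279.6] 0.77 [169.35 259.97]
[304.9, 216.9, 340.1, 246.5] 0.73 [322.77 231.61]
[285.4, 251.3, 317.6, 294.1] 0.65 [299.81 273.85]
expected tin px [[270.5293062  229.23245665]]
14.1
top paddle [([297, 164, 323, 203], 0.76)]
top lid [([254, 167, 287, 183], 0.67)]
top soup_tin [([340, 195, 363, 216], 0.86)]
top short_tin [([320, 163, 341, 182], 0.79)]
top carton [([221, 168, 246, 196], 0.55)]
side paddle [([248, 182, 290, 192], 0.5)]
side lid [([226, 193, 241, 234], 0.74)]
side soup_tin [([296, 168, 316, 199], 0.75)]
side short_tin [([254, 183, 276, 206], 0.6)]
side carton []
[ 0.43989738 -0.31508752  0.3309045 ] [-0.27956373  0.39557585  0.16091434] 14.65
```

View pics/c5.png

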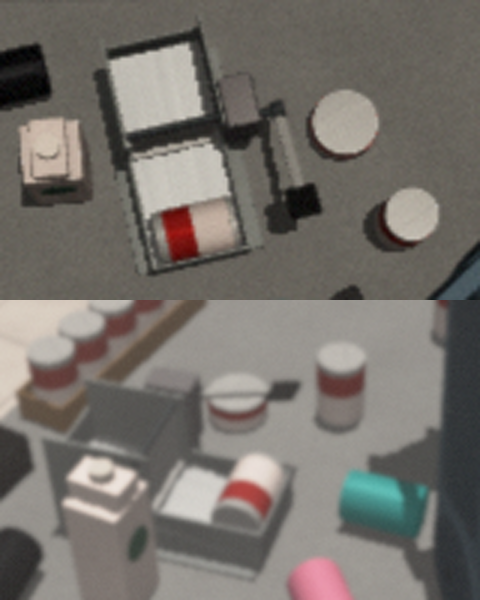

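The tin lies in the tray, the lid is shut and the lever is up. The goods are unmoved and the arm is clear.

```bash
python3 -c "
from bench import ctrl
print(ctrl.hand_in())"
```

```text
the job is handed in; nothing more can be done
None
```

I pressed the lever down with the shut fingertips until the force rose to about 21 N, against the stop. I held it about 2.5 s after first seeing the tin in the tray, then let it up at 0.03 m/s or slower and moved clear. I handed in at about 15 s.

**Tin:** two side pictures 0.9 s apart, with the lever still down, differed only by image noise where the tin lies. After the release it was still in the tray against the lip, within about 3 px of where I expected it.

**Lid and lever:** the last pictures show the lid shut and the lever back at rest. The wrist force was about zero and the arm well away.

**Goods standing around:** the soup tin, short tin and carton look unmoved. I did not check the others one by one. The network missed the carton in the last side picture, but it shows clearly at its place in both views.

I did not measure the lid's closing speed directly. I judge it eased shut from the slow rise of the fingers. In the last part of the rise the contact force was already small (1.5 N).

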